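Trolley brake lever stop check

TASK

The trolley handle clamped in the vice has just been welded and its red brake lever must be checked. With the outside of the closed fingers, gently press the lever in towards the bar until it meets its stop, let it come all the way out again, then press it in to its stop a second time and finish while still holding it there, so that the gap to the bar can be gauged. Push only on the lever's outer face: do not pinch or hook the lever, do not touch the bar, and leave the loose things around the vice where they are.

Things in the scene. Friction and masses are not known exactly. Their poses are not given: they have to be found in the camera images.
- trolley_handle: Fixed assembly: blue machine vice (200 x 120 mm, screw out to x = +148 mm) holding a drilled aluminium plate (150 x 270 mm, centred at x = +15 mm, top at 78 mm) with two 20 mm round posts at y = -98 and +118 mm that carry the bar. Origin: centre of the vice's underside, on the bench; z up, y along the bar, the lever on the -x side of the bar.
- bar: The handle bar: level tube 280 mm long along its own y, 26 mm thick, with a black rubber grip 32 mm thick on the half towards -y (34 mm over its ribs). Origin: middle of the tube's axis, 170 mm above the bench. Fixed. Must not be touched.
- brake_lever (a joint): Angle of the red brake lever about its upright pivot, rad: 0 = fully out (its spring keeps it there), 0.32 = fully in at a rigid stop; grows towards the bar. When in, the lever is almost parallel to the bar with about 20 mm of air left to the grip. The spring resists with 0.39 N m when out, rising to 0.84 N m at the stop (3.4 to 7.3 N at lever_face). Released, it springs right out.
- lever_pivot (a point): Lever's upright pivot axis at the blade's mid height, 170 mm above the bench, in a black clamp on the bar: 45 mm from the bar's axis on its -x side, at y = +85 mm along the bar. The lever is a straight level red blade, 12 mm thick, 16 mm high, 168 mm long from here to its 20 mm round end, running towards -y of the bar; out, it splays 0.30 rad away from the bar.
- lever_face (a point): Where to press: middle of the lever's outer face, 115 mm from the pivot, 170 mm above the bench. Moves and turns with the lever: x points level through the blade towards the bar (push direction), y along the blade to the pivot, z up; the pivot is at x = +6, y = +115 mm in this frame. The blade reaches 8 mm above and below; the air under it is free down to the plate's height (78 mm).
- spray_can: Loose yellow spray bottle with red cap, 56 mm across and 150 mm high, standing. Origin: centre of its underside. Leave alone.
- tube_offcut: Loose steel tube offcut, 44 mm across and 70 mm high, standing. Origin: centre of its underside. Leave alone.
- magnet_square: Loose red and steel welding magnet, 75 x 75 x 22 mm, lying. Origin: centre of its underside. Leave alone.
- wrench: Loose steel wrench lying flat along its x axis, about 180 mm long and under 25 mm high, on the robot's side of the vice. Origin: about its middle, on the bench. Leave alone.

How it is judged:
By the outcome, as a careful person would: the job done as asked, in the order asked, and still so for the second after the job is handed in, while the arm keeps its last pose, push and grip.
It also fails if it takes over 38 s, if anything falls off the work surface, if the arm or the gripper's body presses on something with over 40 N, if the wrist force passes 120 N, or if a joint passes its speed limit or range.

ROBOT

A 6-joint arm with a two-finger parallel gripper is mounted at the origin on the work surface. World frame = base frame: x ahead of the robot, y to its left, z up, the work surface at z = 0. Lengths are in mm, angles in rad, forces in N, time in s.
With the tool pointing down it reaches from about 350 to 975 mm from the base axis. Payload 7.1 kg.
Tool frame: the origin (TCP) lies at the very end of the fingers, on their centre line; the grasp point (between the pads) lies tcp_to_grasp behind it (tcp_to_grasp is the distance from the TCP to the grasp point, in mm); z points along the fingers, x is the direction in which the jaws open and shut, and the axes are right-handed (so a half turn about z gives the same grasp; the last joint's range is limited). The gripper opens to 88 mm and grips with 3 to 60 N. Pads are 20 mm wide; open, the fingers measure 115 mm over their backs; the gripper's body (75 mm by 178 mm) begins 61 mm behind the grasp point.
Start: joints at [-1.195, 0.423, 1.63, -0, 1.089, -0.019], TCP at [240.405, -576.897, 222.675] pointing down, gripper open.
Joint ranges: [-3, 3], [-0.9, 2.11], [0.09, 2.58], [-1.31, 4.45], [0.11, 2.69], [-2.54, 2.54]. Speed limits (rad/s): [2.39, 2.39, 3.01, 3.14, 3.14, 3.14].

INTERFACE

Orientations are given as a rotation vector (axis times angle).
In Python, from workcell import get_obs, get_image, close_job, recognise, mark_of, tcp_to_grasp gives the robot as it stands. The module is installed in compiled form; this text tells all that it offers.
- The arm moves only by the tool move_arm, never from a script. Its argument "motion" is a list of rows, each a list of 7 numbers: the shift along the world's x, y, z in mm, then the turn, a rotation vector about the world's x, y, z in rad, then the finger opening in mm, from 0 to 87.8. A call has 1 to 5 rows; each row is the pose to reach, as a shift and turn from the pose commanded when the call began; what a row does not reach only later rows make up. A row lasts 1/12 s, in which the tool goes at most 41.7 mm and 7.16 degrees, less where a joint would pass 70% of its speed; a pose out of reach is approached as far as the arm can. A call with a gripper value outside its range is refused whole. The fingers move at their own pace and stop on an object; the grip force is fixed at half the most. Time passes only in rows, so rows that repeat a pose let the fingers close. It gives the time, the measured TCP pose, the force and the opening at its end, in the units of the state.
- get_obs(): the state, without advancing time (a new reading comes with each control period).
- get_image(name): name is "side" or "top" or "wrist"; returns a dict with "color" (400x640x3 uint8, red, green, blue), "mtx" (3x3 intrinsics, pixels), "camera_from_world" (4x4, takes a point from world to camera coordinates). Camera axes: x right, y up, looking along -z (the intrinsics and any distortion apply to the point x, -y, -z); pixel columns grow to the right and rows downward; lengths in mm; the calibration is good to about 2 mm. A picture is of the moment at which its call begins. There is no depth.
- close_job(): hands the job in, once; it reports no verdict.
Trained networks look in a picture, given as the dict that the camera call returned (one of the last four; its "shot" number tells which), for a name from the list of things; names that differ only in an ending like _2 or _b are one class to them, and where a whole thing is asked for, a point or a joint stands for the part that bears it (a point fixed in the world has none). Each returns a list of dicts, best first, with "p" (0 to 1); they miss things now and then, are a little off and sometimes report something else, mostly with a low value. They report only what shows in the picture. A call takes as long as a camera call.
- recognise(picture, label): "bbox" ([centre column, centre row, width, height] in pixels, round what is visible of it).
- mark_of(picture, label): "location" ([row, column] in pixels: a listed point, or the origin of a listed thing).
The state is a dict: "t": time; "qpos": joint angles; "qvel": joint speeds; "joint_torque": joint torques, N m; "ee_pos": TCP position; "orientation": TCP orientation; "ft_force": force on the tool from outside, world axes, zero at the start; "moment": the same for the moment, N m; "width": finger opening in mm.
Only numpy, scipy, OpenCV 4.12 (cv2) and the standard library are available. Lean on these libraries where they do the work, as an engineer would, in place of code of your own. Each camera call takes 0.05 s, during which the arm holds its last target. There are 200 camera calls.

## Working session

There is one attempt and no reset: what is moved stays moved. The work goes in short steps, Python scripts to look and compute and a tool call to move; the robot and the scene stay as the last step left them, time stands still between calls to the robot, and variables do not carry over. Pictures are saved under pics/ and viewed, about 8 in all and at most 12, crops included, and the job is handed in when it is done.

Besides the shell and the picture viewer there is one more tool, called after "Call:" by a JSON object that holds its "method" and its "body". move_arm: Moves the arm, as the interface text tells. Its arguments: {"type":"object","properties":{"motion":{"type":"array"}},"required":["motion"]}

```bash
mkdir -p pics
cat > h.py <<'E'
from workcell import *
import numpy as np, cv2
def proj(im,p):
    p=np.atleast_2d(p); T=im["camera_from_world"]; c=p@T[:3,:3].T+T[:3,3]
    c=c*[1,-1,-1]; u=c@im["mtx"].T; return u[:,:2]/u[:,2:]
def ray(im,px):
    T=im["camera_from_world"]; R=T[:3,:3]; o=-R.T@T[:3,3]
    d=np.linalg.inv(im["mtx"])@[px[0],px[1],1]; d=R.T@(d*[1,-1,-1]); return o,d
def atz(im,px,z):
    o,d=ray(im,px); return o+d*(z-o[2])/d[2]
def save(im,n): cv2.imwrite("pics/"+n,im["color"][:,:,::-1])
E
python3 - <<'E'
from h import *
np.set_printoptions(precision=1,suppress=True)
print(get_obs(),tcp_to_grasp)
Z=dict(lever_face=170,lever_pivot=170,bar=170,trolley_handle=0,spray_can=0,tube_offcut=0,magnet_square=0,wrench=0)
for n in("top","side"):
    im=get_image(n); save(im,n+"0.png"); print(n,[k for k in im], -im["camera_from_world"][:3,:3].T@im["camera_from_world"][:3,3])
    for l,z in Z.items():
        for m in mark_of(im,l)[:2]:
            px=m["location"][::-1]; print(l,m["p"],np.array(px),atz(im,px,z))
E
```

```text
{'t': 0.0, 'qpos': array([-1.2,  0.4,  1.6,  0. ,  1.1, -0. ]), 'qvel': array([-0.,  0., -0.,  0.,  0.,  0.]), 'joint_torque': array([  0. , -54.5, -27.4,   0.1,   0. ,  -0. ]), 'ee_pos': array([ 240.2, -576.4,  221.9]), 'orientation': array([-2.6,  1.7,  0. ]), 'ft_force': array([-0.7, -0.4, -0.1]), 'moment': array([ 0., -0.,  0.]), 'width': 87.86217005480563} 18.700000000000003
top ['color', 'mtx', 'camera_from_world', 'shot'] [ 437.7   42.  1007.7]
lever_pivot 0.71 [368.4 230.9] [483.1 -98.7 170. ]
lever_pivot 0.58 [334.8 200.8] [550.4 -27.3 170. ]
bar 0.65 [438.7 284.2] [ 365.8 -246.1  170. ]
bar 0.61 [372.  195.1] [ 561.7 -109.8  170. ]
trolley_handle 0.79 [368.8 204.8] [ 561.1 -131.     0. ]
spray_can 0.6 [275.9 163.1] [677.  112.8   0. ]
tube_offcut 0.6 [445.9 242.4] [ 458.2 -330.6    0. ]
magnet_square 0.65 [269.5 214. ] [541.4 130.4   0. ]
wrench 0.59 [438.1 286.8] [ 344.6 -302.6    0. ]
side ['color', 'mtx', 'camera_from_world', 'shot'] [-119.9  700.5  863.4]
lever_face 0.94 [370.  169.2] [ 489.2 -115.3  170. ]
lever_pivot 0.92 [326.5 174.6] [555.7 -14.8 170. ]
bar 0.59 [350.5 155.3] [ 572.6 -130.4  170. ]
trolley_handle 0.87 [347.7 205.4] [ 563.7 -118.3   -0. ]
spray_can 0.67 [265.5 226.1] [669.2 117.1   0. ]
tube_offcut 0.67 [418.6 186. ] [ 467.4 -350.4   -0. ]
magnet_square 0.67 [344.7 205.3] [ 570.5 -112.3   -0. ]
magnet_square 0.65 [291.9 249. ] [547.  127.2   0. ]
wrench 0.7 [444.2 209. ] [ 346.2 -307.7    0. ]
```

Run:
```python
import cv2
for n,(x0,y0,x1,y1) in {"top":(240,120,480,320),"side":(240,80,480,280)}.items():
    a=cv2.imread(f"pics/{n}0.png")[y0:y1,x0:x1]; cv2.imwrite(f"pics/{n}0c.png",cv2.resize(a,None,fx=3,fy=3,interpolation=cv2.INTER_CUBIC))
```

```text
(no output)
```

View pics/top0c.png

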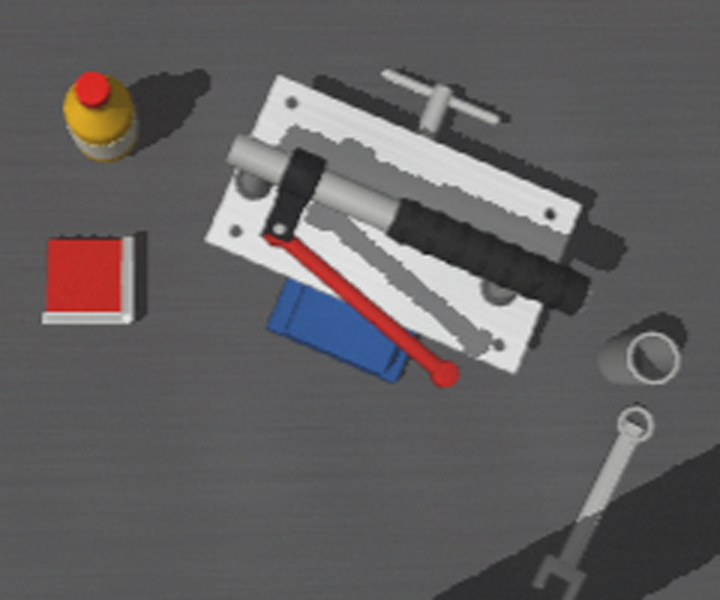

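View pics/side0c.png

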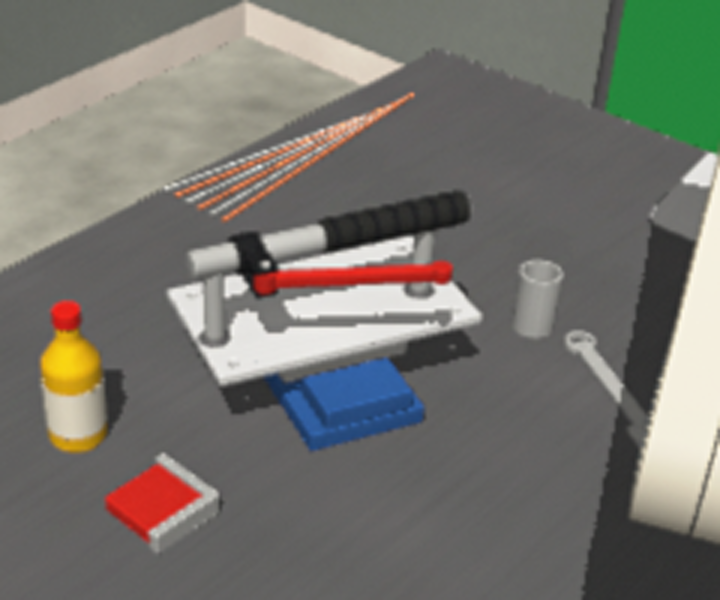

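The top view shows the lever out, with its pivot at about px (333,196) and its round end at (388,244). The bar runs from (318,170) to (433,217). In the side view the lever end is at (389,170). The can, magnet, offcut and wrench are all clear of the lever's outer side.

```bash
cat >> h.py <<'E'
from scipy.optimize import least_squares
def pts(p):
    x,y,a=p[:3]; q=p[3] if len(p)>3 else 0
    R=np.array([[np.cos(a),-np.sin(a)],[np.sin(a),np.cos(a)]])
    W=lambda l: np.r_[R@np.array(l[:2])+[x,y],l[2]]
    piv=np.array([-45,85.]); b=0.30-q; d=np.array([-np.sin(b),-np.cos(b)]); n=np.array([np.cos(b),-np.sin(b)]) # d along blade to the tip, n push
    return dict(pivot=W([*piv,170]),end=W([*(piv+168*d),170]),face=W([*(piv+115*d-6*n),170]),bp=W([0,140,170]),bm=W([0,-140,170]),n=np.r_[R@n,0],d=np.r_[R@d,0],x=np.r_[R@[1,0],0])
E
python3 - <<'E'
from h import *
np.set_printoptions(precision=3,suppress=True)
t=get_image("top"); s=get_image("side")
c=lambda o,u,v:np.array([o[0]+u/3,o[1]+v/3])
O=(240,120);S=(240,80)
obs=[(t,"end",c(O,444,373)),(t,"bp",c(O,236,151)),(t,"bm",c(O,578,290)),(t,"pivot",c(O,280,231)),
(s,"end",c(S,444,272)),(s,"bp",c(S,197,262)),(s,"bm",c(S,462,208)),(s,"face",np.array([370,169.2])),(s,"pivot",np.array([326.5,174.6]))]
f=lambda p:np.concatenate([proj(i,pts(p)[k])[0]-u for i,k,u in obs])
r=least_squares(f,[550,-110,-.386],loss="soft_l1"); print(r.x); print(f(r.x).reshape(-1,2))
P=pts(r.x)
for k,v in P.items(): print(k,v)
np.save("p.npy",r.x)
for q in (0,.32): print(q,pts([*r.x,q])["face"],pts([*r.x,q])["n"])
from scipy.spatial.transform import Rotation as Ro
print(Ro.from_rotvec(get_obs()["orientation"]).as_matrix())
E
```

```text
[ 566.56  -117.416   -0.422]
[[ 3.369  1.732]
 [-1.691 -2.152]
 [ 1.446  1.055]
 [-1.303 -0.646]
 [ 1.162 -0.431]
 [-3.766  0.921]
 [-0.655 -1.127]
 [-0.014  3.14 ]
 [ 0.445 -1.728]]
pivot [560.353 -21.44  170.   ]
end [ 449.284 -147.487  170.   ]
face [ 479.822 -103.755  170.   ]
bp [623.942  10.284 170.   ]
bm [ 509.178 -245.116  170.   ]
n [ 0.75  -0.661  0.   ]
d [-0.661 -0.75   0.   ]
x [ 0.912 -0.41   0.   ]
0 [ 479.822 -103.755  170.   ] [ 0.75  -0.661  0.   ]
0.32 [ 509.804 -124.909  170.   ] [ 0.92  -0.392  0.   ]
[[ 0.385 -0.923 -0.   ]
 [-0.923 -0.385  0.   ]
 [-0.    -0.    -1.   ]]
```

Call:
{"method": "move_arm", "body": {"motion": [[195, 513, 0, 0, 0, -1.1, 0], [195, 513, 0, 0, 0, -1.1, 0], [195, 513, 0, 0, 0, -1.1, 0], [195, 513, 0, 0, 0, -1.1, 0], [195, 513, 0, 0, 0, -1.1, 0]]}}

```text
t: 1.42
ee_pos: [313.6, -383.4, 222.7]
orientation: [-1.956, 2.458, -0.0]
ft_force: [0.6, -0.3, -0.4]
width: 57.4
```

Call:
{"method": "move_arm", "body": {"motion": [[121, 318, 0, 0, 0, -0.475, 0], [121, 318, 0, 0, 0, -0.475, 0], [121, 318, 0, 0, 0, -0.475, 0], [121, 318, 0, 0, 0, -0.475, 0], [121, 318, 0, 0, 0, -0.475, 0]]}}

```text
t: 1.83
ee_pos: [381.6, -207.4, 223.1]
orientation: [-1.323, 2.849, -0.002]
ft_force: [1.0, -0.1, 0.4]
width: 24.6
```

Call:
{"method": "move_arm", "body": {"motion": [[47, 123, 0, 0, 0, 0, 0], [47, 123, 0, 0, 0, 0, 0], [47, 123, 0, 0, 0, 0, 0], [47, 123, 0, 0, 0, 0, 0]]}}

```text
t: 2.17
ee_pos: [429.8, -81.0, 223.1]
orientation: [-1.337, 2.841, 0.0]
ft_force: [1.0, -0.5, -0.0]
width: 0.8
```

Run:
```python
from h import *
from scipy.spatial.transform import Rotation as Ro
np.set_printoptions(precision=2,suppress=True)
o=get_obs(); print(o["ee_pos"],o["width"],o["qpos"],"\n",Ro.from_rotvec(o["orientation"]).as_matrix())
p=np.load("p.npy"); P=pts(p)
for n in ("wrist","top","side"):
    im=get_image(n); 
    for l in ("lever_face","lever_pivot"):
        for m in mark_of(im,l)[:2]: print(n,l,m["p"],np.array(m["location"][::-1]),atz(im,m["location"][::-1],170))
    a=im["color"][:,:,::-1].copy()
    for k in("pivot","end","face","bp","bm"):
        u=proj(im,P[k])[0]
        if abs(u).max()<2000: cv2.drawMarker(a,tuple(int(v) for v in u),(0,255,0),0,6,1)
    save(im,n+"1.png")
    if n!="wrist": a=cv2.resize(a[120:320,240:480] if n=="top" else a[80:280,240:480],None,fx=3,fy=3,interpolation=cv2.INTER_CUBIC)
    cv2.imwrite(f"pics/{n}1c.png",a)
```

```text
[429.81 -81.02 223.11] 0.7806595637753891 [-0.21  0.14  2.03  0.    0.97  2.05] 
 [[-0.64 -0.77  0.  ]
 [-0.77  0.64  0.  ]
 [-0.   -0.   -1.  ]]
wrist lever_face 0.96 [300.1 141.4] [ 477.59 -104.95  170.  ]
wrist lever_pivot 0.7 [116.9 124.8] [558.12 -23.55 170.  ]
top lever_face 0.23 [362.9 206.6] [536.53 -88.68 170.  ]
top lever_pivot 0.5 [333.2 203.1] [545.38 -23.61 170.  ]
side lever_face 0.89 [368.5 170.9] [ 486.98 -106.2   170.  ]
side lever_pivot 0.85 [326.7 170.2] [569.49 -30.05 170.  ]
```

View pics/wrist1c.png

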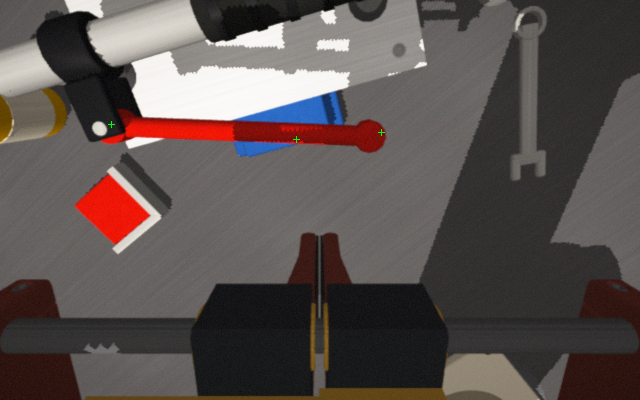

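View pics/top1c.png

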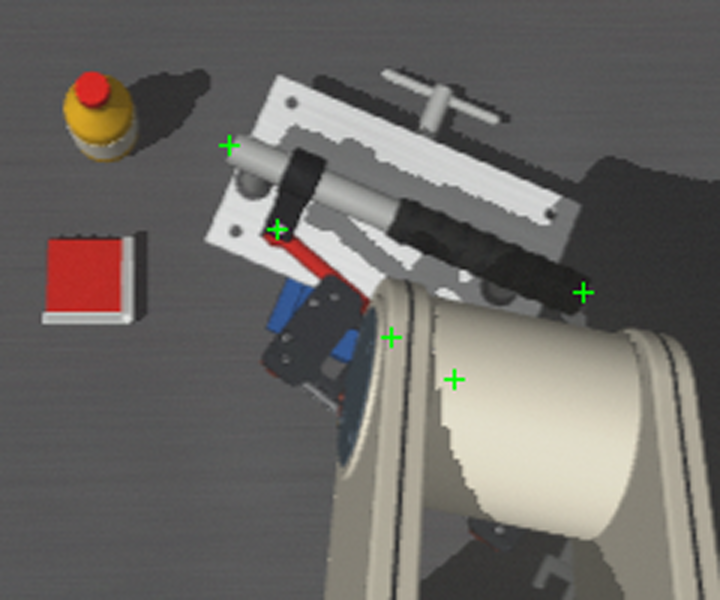

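The wrist view shows the lever blade from (108,126) to its round end at (370,136), and the fingers are closed on its outer side. The model points agree within about 7 mm along the blade and 2 mm across it. Next I line up with the face and descend beside the lever.

Call:
{"method": "move_arm", "body": {"motion": [[12, 13.5, 0, 0, 0, -0.03, 0], [12, 13.5, -37, 0, 0, -0.03, 0], [12, 13.5, -74, 0, 0, -0.03, 0], [12, 13.5, -74, 0, 0, -0.03, 0]]}}

```text
t: 2.95
ee_pos: [436.1, -72.0, 143.9]
orientation: [1.284, -2.858, -0.009]
ft_force: [-1.1, -0.1, -0.3]
width: 0.5
```

Call:
{"method": "move_arm", "body": {"motion": [[9, -8, 0, 0, 0, 0, 0], [18, -16, 0, 0, 0, 0, 0], [22, -19.5, 0, 0, 0, 0, 0], [22, -19.5, 0, 0, 0, 0, 0]]}}

```text
t: 3.28
ee_pos: [465.2, -93.3, 150.8]
orientation: [-1.285, 2.862, -0.005]
ft_force: [0.0, 0.6, -0.4]
width: 0.6
```

Run:
```python
from h import *
np.set_printoptions(precision=2,suppress=True)
o=get_obs(); print(o["t"],o["ee_pos"],o["width"],o["ft_force"],o["orientation"])
w=get_image("wrist"); s=get_image("side")
for n,im in(("w",w),("s",s)):
    for m in mark_of(im,"lever_face")[:1]: print(n,m,atz(im,m["location"][::-1],170))
a=w["color"][:,:,::-1]; b=cv2.resize(s["color"][130:230,260:420,::-1],(640,400),interpolation=cv2.INTER_CUBIC)
cv2.imwrite("pics/c2.png",cv2.resize(np.vstack([a[:300],b[:300]]),(640,600)))
```

```text
3.2833 [465.21 -93.32 150.82] 0.6000279999834893 [ 0.05  0.63 -0.35] [-1.29  2.86 -0.  ]
w {'location': [239.0, 318.9], 'p': 0.57} [ 478.01 -104.74  170.  ]
s {'location': [169.0, 369.1], 'p': 0.54} [ 491.57 -114.3   170.  ]
```

View pics/c2.png

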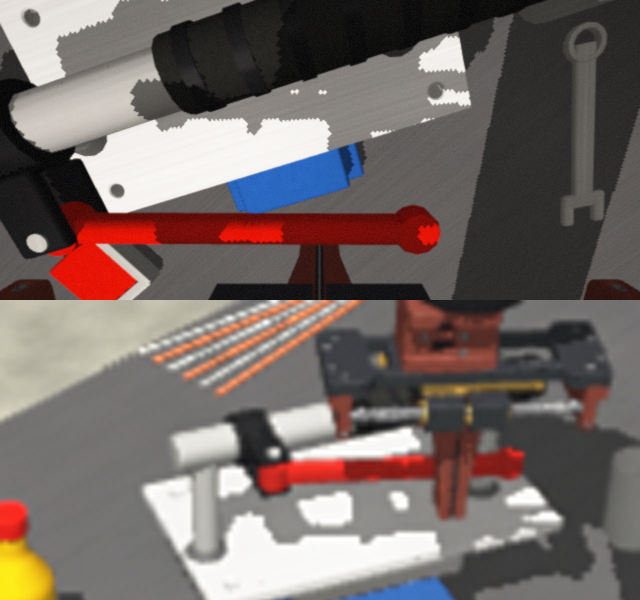

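The wrist view shows the fingers (column 320) just short of the blade's outer face, about 8 mm nearer the end than the target, which is around column 300. I'll shift sideways and then feel for contact.

Call:
{"method": "move_arm", "body": {"motion": [[4.5, 5, 0, 0, 0, 0, 0], [4.5, 5, 0, 0, 0, 0, 0], [6, 3.7, 0, 0, 0, 0, 0], [7.5, 2.4, 0, 0, 0, 0, 0], [7.5, 2.4, 0, 0, 0, 0, 0]]}}

```text
t: 3.9
ee_pos: [470.0, -89.3, 148.7]
orientation: [-1.289, 2.865, -0.0]
ft_force: [-0.5, -0.2, 0.8]
width: 0.5
```

```bash
python3 -c "
from h import *
o=get_obs();print(o['t'],o['ee_pos'],o['ft_force'],o['width'])"
```

```text
3.9 [470.03024939 -89.25721872 148.74359408] [-0.45065255 -0.17453751  0.76970621] 0.5317636878808956
```

Call:
{"method": "move_arm", "body": {"motion": [[1.5, -1.3, 0, 0, 0, 0, 0], [3, -2.6, 0, 0, 0, 0, 0], [3, -2.6, 0, 0, 0, 0, 0]]}}

```text
t: 4.15
ee_pos: [472.4, -91.7, 148.6]
orientation: [1.288, -2.865, -0.002]
ft_force: [-2.1, 2.3, 2.4]
width: 0.8
```

Call:
{"method": "move_arm", "body": {"motion": [[1.5, -1.3, 0, 0, 0, 0, 0], [1.5, -1.3, 0, 0, 0, 0, 0]]}}

```text
t: 4.32
ee_pos: [473.7, -93.0, 148.5]
orientation: [1.289, -2.864, -0.002]
ft_force: [-3.1, 2.7, 2.0]
width: 0.5
```

Call:
{"method": "move_arm", "body": {"motion": [[1.5, -1.3, 0, 0, 0, 0, 0], [1.5, -1.3, 0, 0, 0, 0, 0]]}}

```text
t: 4.48
ee_pos: [475.3, -94.4, 148.6]
orientation: [1.289, -2.864, -0.001]
ft_force: [-4.4, 2.1, 1.1]
width: 0.6
```

Call:
{"method": "move_arm", "body": {"motion": [[1.5, -1.3, 0, 0, 0, 0, 0], [1.5, -1.3, 0, 0, 0, 0, 0]]}}

```text
t: 4.65
ee_pos: [476.7, -95.8, 148.5]
orientation: [1.289, -2.864, -0.001]
ft_force: [-4.8, 2.8, 1.7]
width: 0.6
```

Call:
{"method": "move_arm", "body": {"motion": [[3.8, -4.1, 0, 0, 0, 0.05, 0], [7.8, -8, 0, 0, 0, 0.1, 0], [12, -11.6, 0, 0, 0, 0.15, 0], [16.3, -15.1, 0, 0, 0, 0.2, 0], [16.3, -15.1, 0, 0, 0, 0.2, 0]]}}

```text
t: 5.07
ee_pos: [493.2, -110.6, 148.5]
orientation: [1.571, -2.719, -0.002]
ft_force: [-5.3, 5.3, 3.8]
width: 0.7
```

Call:
{"method": "move_arm", "body": {"motion": [[1.8, -1.2, 0, 0, 0, 0.02, 0], [3.6, -2.4, 0, 0, 0, 0.04, 0], [3.6, -2.4, 0, 0, 0, 0.04, 0]]}}

```text
t: 5.32
ee_pos: [496.1, -112.7, 148.5]
orientation: [1.623, -2.688, -0.003]
ft_force: [-5.7, 4.4, 3.5]
width: 0.1
```

```bash
python3 -c "
from h import *
o=get_obs();print(o['t'],o['ee_pos'],o['ft_force'],o['width'])
w=get_image('wrist');save(w,'w3.png')"
```

```text
5.3167 [ 496.12633843 -112.7483742   148.45882015] [-5.68671071  4.41871697  3.54050093] 0.13422093808801694
```

View pics/w3.png

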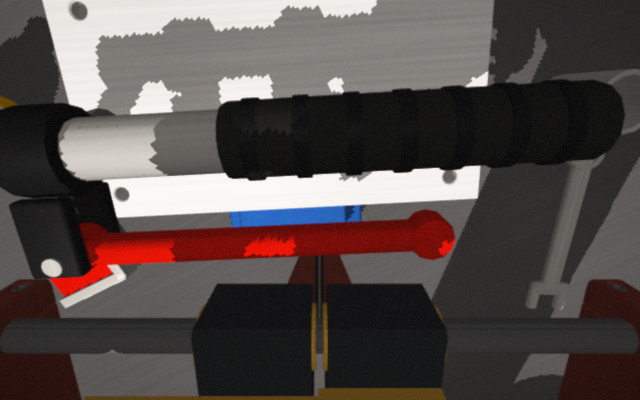

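The lever is almost parallel to the bar (blade from (95,243) to (432,232)) with wide clear air to the grip. I'll take small steps until the force rises at the stop.

Call:
{"method": "move_arm", "body": {"motion": [[0.9, -0.45, 0, 0, 0, 0, 0], [1.8, -0.9, 0, 0, 0, 0, 0], [1.8, -0.9, 0, 0, 0, 0, 0]]}}

```text
t: 5.62
ee_pos: [497.6, -113.5, 148.4]
orientation: [1.622, -2.689, -0.004]
ft_force: [-7.0, 3.7, 4.2]
width: 0.4
```

Call:
{"method": "move_arm", "body": {"motion": [[0.9, -0.45, 0, 0, 0, 0, 0], [0.9, -0.45, 0, 0, 0, 0, 0]]}}

```text
t: 5.78
ee_pos: [498.5, -114.0, 148.5]
orientation: [1.622, -2.688, -0.004]
ft_force: [-7.4, 4.3, 4.7]
width: 0.8
```

Call:
{"method": "move_arm", "body": {"motion": [[0.9, -0.45, 0, 0, 0, 0, 0], [0.9, -0.45, 0, 0, 0, 0, 0]]}}

```text
t: 5.95
ee_pos: [498.6, -114.0, 148.4]
orientation: [1.621, -2.688, -0.006]
ft_force: [-10.1, 5.6, 7.4]
width: 0.2
```

Call:
{"method": "move_arm", "body": {"motion": [[0.5, -0.25, 0, 0, 0, 0, 0], [0.5, -0.25, 0, 0, 0, 0, 0]]}}

```text
t: 6.12
ee_pos: [498.7, -114.1, 148.4]
orientation: [1.621, -2.687, -0.007]
ft_force: [-10.2, 7.0, 7.8]
width: 0.1
```

```bash
python3 -c "
from h import *
o=get_obs();print(o['t'],o['ee_pos'],o['ft_force'],o['width'])
w=get_image('wrist');save(w,'w4.png')"
```

```text
6.1167 [ 498.69701713 -114.08709762  148.41293191] [-10.2194888    6.99776247   7.75205751] 0.12271254171607816
```

View pics/w4.png

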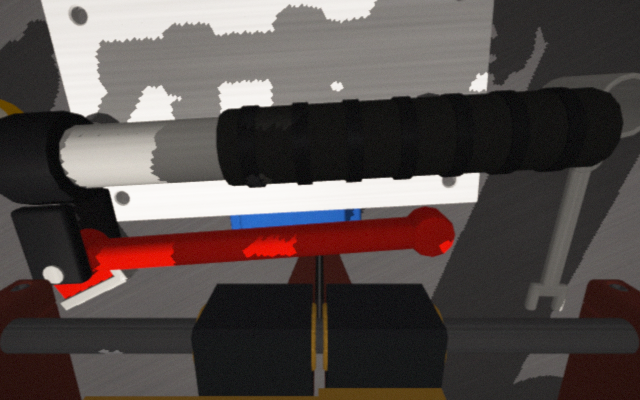

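At the stop: two further command steps (about 1.5 mm) moved the tool only 0.2 mm, and the horizontal force rose to about 12 N. The picture shows the lever parallel to the bar with a clear gap. Now I release it fully.

Call:
{"method": "move_arm", "body": {"motion": [[-5, 2.7, 0, 0, 0, -0.04, 0], [-9.3, 6.2, 0, 0, 0, -0.09, 0], [-13.5, 9.8, 0, 0, 0, -0.14, 0], [-17.5, 13.7, 0, 0, 0, -0.19, 0], [-21.5, 17.8, 0, 0, 0, -0.24, 0]]}}

```text
t: 6.58
ee_pos: [478.6, -97.3, 148.5]
orientation: [1.285, -2.865, -0.001]
ft_force: [-5.7, 0.7, 2.5]
width: -0.2
```

Call:
{"method": "move_arm", "body": {"motion": [[-4, 3.5, 0, 0, 0, 0, 0], [-8, 7, 0, 0, 0, 0, 0], [-16, 14, 0, 0, 0, 0, 0], [-16, 14, 0, 0, 0, 0, 0], [-16, 14, 0, 0, 0, 0, 0]]}}

```text
t: 7.0
ee_pos: [464.1, -83.3, 149.0]
orientation: [-1.289, 2.863, -0.001]
ft_force: [0.9, 0.2, -0.1]
width: 0.4
```

```bash
python3 -c "
from h import *
o=get_obs();print(o['t'],o['ee_pos'],o['ft_force'],o['width'],o['orientation'])
w=get_image('wrist');save(w,'w5.png')"
```

```text
7.0 [464.10336401 -83.33337939 148.99200594] [ 0.909202    0.16587975 -0.08685656] 0.36153968170711476 [-1.28949352e+00  2.86349084e+00 -1.46156470e-03]
```

View pics/w5.png

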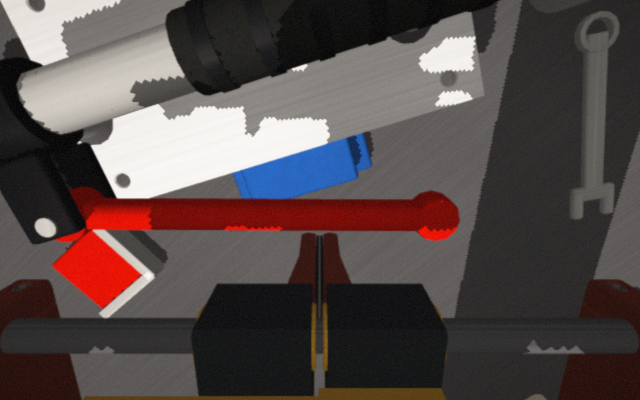

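The lever is fully out again (blade from (80,213) to (437,215)). The fingers are clear of it, at about 0 N, and aligned with the face. Second press.

Call:
{"method": "move_arm", "body": {"motion": [[5, -4.5, 0, 0, 0, 0, 0], [9, -8, 0, 0, 0, 0, 0], [12.5, -11, 0, 0, 0, 0, 0], [16, -14, 0, 0, 0, 0, 0], [16, -14, 0, 0, 0, 0, 0]]}}

```text
t: 7.47
ee_pos: [480.0, -97.8, 148.7]
orientation: [1.288, -2.865, -0.001]
ft_force: [-3.5, 3.7, 5.1]
width: 0.5
```

Call:
{"method": "move_arm", "body": {"motion": [[4, -4.1, 0, 0, 0, 0.05, 0], [8, -8, 0, 0, 0, 0.1, 0], [12.2, -11.6, 0, 0, 0, 0.15, 0], [16.5, -15.1, 0, 0, 0, 0.2, 0], [18.5, -16.3, 0, 0, 0, 0.24, 0]]}}

```text
t: 7.88
ee_pos: [497.3, -113.2, 148.3]
orientation: [1.625, -2.687, -0.005]
ft_force: [-7.1, 5.9, 5.6]
width: 0.1
```

Call:
{"method": "move_arm", "body": {"motion": [[0.9, -0.45, 0, 0, 0, 0, 0], [1.2, -0.6, 0, 0, 0, 0, 0], [1.2, -0.6, 0, 0, 0, 0, 0]]}}

```text
t: 8.13
ee_pos: [498.0, -113.6, 148.3]
orientation: [1.621, -2.688, -0.005]
ft_force: [-6.6, 6.3, 4.3]
width: 0.3
```

Call:
{"method": "move_arm", "body": {"motion": [[0.9, -0.45, 0, 0, 0, 0, 0], [0.9, -0.45, 0, 0, 0, 0, 0], [0.9, -0.45, 0, 0, 0, 0, 0]]}}

```text
t: 8.38
ee_pos: [498.6, -113.9, 148.3]
orientation: [1.621, -2.688, -0.006]
ft_force: [-7.2, 5.8, 6.1]
width: 0.4
```

Call:
{"method": "move_arm", "body": {"motion": [[0.9, -0.45, 0, 0, 0, 0, 0], [0.9, -0.45, 0, 0, 0, 0, 0], [0.9, -0.45, 0, 0, 0, 0, 0]]}}

```text
t: 8.63
ee_pos: [498.7, -114.0, 148.2]
orientation: [1.621, -2.687, -0.008]
ft_force: [-10.9, 8.3, 7.9]
width: 0.5
```

Call:
{"method": "move_arm", "body": {"motion": [[0.5, -0.25, 0, 0, 0, 0, 0], [0.5, -0.25, 0, 0, 0, 0, 0], [0.5, -0.25, 0, 0, 0, 0, 0]]}}

```text
t: 8.88
ee_pos: [498.7, -114.0, 148.2]
orientation: [1.62, -2.687, -0.009]
ft_force: [-10.7, 9.2, 11.2]
width: 0.3
```

```bash
python3 -c "
from h import *
o=get_obs();print(o['t'],o['ee_pos'],o['ft_force'],o['width'])
w=get_image('wrist');save(w,'w6.png');s=get_image('side')
a=w['color'][:,:,::-1];a4=cv2.imread('pics/w4.png');print('diff to first stop',np.abs(a.astype(int)-a4).mean())
b=cv2.resize(s['color'][100:280,240:480,::-1],(640,480),interpolation=cv2.INTER_CUBIC)
cv2.imwrite('pics/c6.png',cv2.resize(np.vstack([a[80:300],b]),(640,600)))"
```

```text
8.8833 [ 498.71384878 -114.00503006  148.22912837] [-10.68147213   9.21573702  11.18430579] 0.2951656126054048
diff to first stop 2.8791549479166667
```

View pics/c6.png

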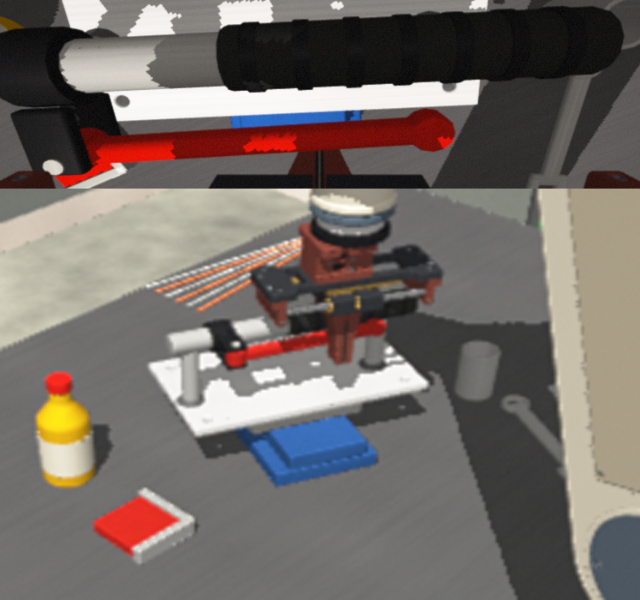

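The lever is held at its stop at the same pose as the first press (498.7, -114.0). There is an air gap to the grip and the loose things are undisturbed. Handing in.

```bash
python3 -c "
from workcell import *
print(close_job())"
```

```text
the job is handed in; nothing more can be done
None
```

I pressed the brake lever to its stop twice with the outside of the closed fingers, letting it come all the way out in between. I handed the job in while still holding it at the stop, after about 9 s of the 38 s allowed.

- **At the stop:** both presses ended at the same tool position, within 0.1 mm (about x 498.7, y -114.0). Further command steps no longer moved the tool while the force rose, to about 12 N horizontally on the first press and about 14 N on the second.
- **Released between presses:** the wrist picture showed the lever fully out, with the fingers clear of it and the force near zero.
- **Surroundings:** in the last pictures there was clear air between the lever and the grip. The loose things visible in them were where they had been.
- **Disagreements:** my first camera estimate of the lever was about 7 mm off along the blade. I corrected it from the wrist view before making contact. At the final hold there was also an unexplained upward force of about 11 N on the tool, which I take to be friction on the finger.

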